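# Let a mandarin out of the lever hopper

### The arm

A 6-joint arm with a two-finger parallel gripper is mounted at the origin on a cart in front of the work surface, level with it; the furniture and walls round the work are solid. World frame = base frame: x ahead of the robot, y to its left, z up, the work surface at z = 0. Lengths are in m, angles in rad, forces in N, time in s.
With the tool pointing down it reaches from about 0.35 to 0.975 m from the base axis. Payload 4.9 kg.
Tool frame: the origin (TCP) lies at the very end of the fingers, on their centre line; the grasp point (between the pads) lies 19 mm behind it; z points along the fingers, y is the line along which they close (so a half turn about z gives the same grasp; the last joint's range is limited). The gripper opens to 85 mm and grips with 20 to 120 N. Pads are 22 mm wide; open, the fingers measure 114 mm over their backs; the gripper's body (76 mm by 85 mm) begins 54 mm behind the grasp point. The pads swing forward as they close: fully open they stand 13 mm farther back than shut.
Start: joints at [1.188, 0.053, 1.613, -0, 1.476, -0.119], TCP at [0.163, 0.603, 0.231] pointing down, gripper open.
Joint ranges: [-3.01, 3.01], [-1.01, 2.22], [0.06, 2.58], [-1.02, 4.17], [0.09, 2.62], [-3.14, 3.14]. Speed limits (rad/s): [2.57, 2.57, 3.14, 3.14, 3.14, 3.14].

### API

Orientations are given as a rotation vector (axis times angle).
In Python, from station import ctrl gives the robot as it stands. The module is installed in compiled form; this text tells all that it offers.
- The arm moves only by the tool jog_arm, never from a script. Its argument "steps" is a list of rows, each an object with "delta_rot": the turn, a rotation vector about the tool's x, y, z in degrees, a list of three; "linear": the shift along the tool's x, y, z in m, a list of three; "grip": the finger opening in m, from 0 to 0.0854. In form: [{"delta_rot": [rx, ry, rz], "linear": [x, y, z], "grip": grip}, ...]. A call has 1 to 10 rows; each row shifts and turns the commanded pose from where the row before left it, along the tool's axes as they then stand; what a row does not reach is not made up. A row lasts 1/10 s, in which the tool goes at most 50 mm and 8.59 degrees, less where a joint would pass 70% of its speed; a pose out of reach is approached as far as the arm can. A call with a gripper value outside its range is refused whole. The fingers move at their own pace and stop on an object; "newtons" is the grip in N (left out, the last holds). Time passes only in rows, so rows that do not move let the fingers close. It gives the time, the measured TCP pose, the force, the opening and the grip force at its end, in the units of the state.
- ctrl.get_obs(): the state, without advancing time (a new reading comes with each control period).
- ctrl.get_image(name): name is "side" or "top"; returns (picture, depth): 384x512x3 uint8, red, green, blue; 384x512 float32, m along the optical axis (not along the pixel's ray), 0 where there is no reading.
- ctrl.camera_info(name): a dict with "camera_matrix" (3x3 intrinsics, pixels), "distortion" ([k1, k2, p1, p2, k3] as OpenCV has them; the pictures are not rectified), "R" (3x3) and "t" (3): a world point X has camera coordinates R X + t. Camera axes: x right, y down, z forward; pixel columns grow to the right and rows downward; lengths in m; the calibration is good to about 2 mm. A picture is of the moment at which its call begins. camera_info takes no time and is no camera call.
- ctrl.finish_job(): hands the job in; it is judged then, once.
The state is a dict: "t": time; "q": joint angles; "dq": joint speeds; "effort": joint torques, N m; "tool_pos": TCP position; "tool_rot": TCP orientation; "contact_force": force on the tool from outside, world axes, zero at the start; "wrist_torque": the same for the moment, N m; "opening": finger opening in m; "grip_force": force on a finger pad.
Only numpy, scipy, OpenCV 4.12 (cv2) and the standard library are available. Lean on these libraries where they do the work, as an engineer would, in place of code of your own. Each camera call takes 0.05 s, during which the arm holds its last target. There are 200 camera calls.

### The job

Let the mandarin out of the steel fruit hopper: press its lever all the way down from above with the fingertips and keep it down until the mandarin has rolled out into the tray in front, then let the lever come up slowly under your fingers, so that the flap shuts fully without slamming, and take the hand away. Do not grip the lever or force it against its stop, do not touch the mandarin or the flap by hand, and leave the other things where they stand.

Things in the scene. Friction and masses are not known exactly. Their poses are not given: they have to be found in the camera images.
- hopper: Fixed steel fruit hopper, 310 mm long, 88 mm wide, 168 mm tall, open on top, turned by up to 0.45 rad. Origin on the worktop under the middle of its box; -x is its front, +y its left side with a black gear case and the lever. Box from x = -78 to 87 mm, tray from -224 to -78 mm, rims 63 mm high. On the left a microwave hangs over the range, 0.42 m up: draw the arm in before swinging past it.
- lever_turn (a joint): Spring-loaded lever, hinge on the left side of the hopper at (-30, +96, 115) mm in the hopper's frame, arm 150 mm long pointing to the front. 0 = up at its stop (arm sloping up 0.17 rad), 0.5 rad = fully down at its stop (arm sloping down 0.33 rad); it counts as fully down above 0.455. The finger pad's middle goes down about 74 mm on the way. It takes 2 to 3 N on the pad to start it and 7 to 8 N at the bottom, and springs back if let go. Its stop is rigid; over 35 N harms it.
- pad_top (a point): Middle of the upper face of the lever's wooden ribbed finger pad (40 mm along the arm, 36 mm across, 7 mm thick). It moves with the lever: with the lever up it lies about 148 mm above the worktop, at (-176, +96) mm in the hopper's frame; with the lever fully down about 74 mm above the worktop, at (-174, +96) mm.
- lever: The moving lever with its finger pad: steel arm 10 mm thick, wooden pad with a steel plate, 30 x 26 mm, on its underside (a finger there means that the lever is gripped or lifted). Its origin is the lever's hinge.
- flap_turn (a joint): Flap that shuts the front of the hopper's box, hinged at its top edge and geared to the lever: it opens forward and up by 2.5 times the lever's angle. 0 = shut, hanging straight down; 1.25 rad = fully open. It slams if its speed when closing goes over 3.6 rad/s, which is the lever's pad rising at about 0.2 m/s.
- flap: Grey panel of the flap, 74 mm wide, 74 mm high, 4 mm thick; its origin is the middle of its hinge, at (-78, 0, 128) mm in the hopper's frame.
- mandarin: Loose mandarin, 55 mm across, 48 mm tall, 50 to 85 g; it lies on its side, its origin at its calyx end on the left (it rolls, so this point turns with it). It lies in the hopper's box behind the flap and rolls into the tray when the flap is wide open, within two seconds.
- mandarin_middle (a point): Middle of the mandarin; at rest in the tray it lies about 195 mm ahead of the hopper's origin.
- tray_mid (a point): Middle of the tray's floor near its front end, 21 mm above the worktop, 175 mm ahead of the hopper's origin.
- shot_glass: Bystander: small clear glass, 49 mm across, 61 mm tall, to the right of the hopper. Origin at its underside.
- salt_shaker: Bystander: glass salt shaker with a grey cap, 44 mm across, 90 mm tall, to the right of the tray. Origin at its underside.
- spice_jar: Bystander: green-capped spice jar, 46 mm across, 106 mm tall, left of the hopper behind its gear case. Origin at its underside.
- tin: Bystander: plain unlabelled food tin, 66 mm across, 86 mm tall, on the worktop to the right. Origin at its underside.
- lemon: Bystander: lemon, 78 x 55 x 56 mm, on the worktop to the right. Origin at its underside.
Mind the look-alikes: they are no part of the job. Of the things like the mandarin, leave any that is black or turquoise; of the rest the smaller one is meant.

How it is judged:
On the way:
1. the lever is held fully down and the mandarin has rolled out into the tray (value of joint lever_turn above 0.455 rad and x of mandarin_middle in the frame of hopper between -0.225 and -0.15 m and y of mandarin_middle in the frame of hopper between -0.04 and 0.04 m and z of mandarin_middle in the frame of hopper below 0.075 m), for 0.2 s.
At the end, for the whole second after the job is handed in: The flap is shut (joint below 0.05 rad), the lever is up (below 0.02 rad), and the mandarin lies at rest inside the tray, its middle 150 to 225 mm ahead of the hopper's origin and lower than 75 mm (value of joint flap_turn below 0.05 rad and value of joint lever_turn below 0.02 rad and x of mandarin_middle in the frame of hopper between -0.225 and -0.15 m and y of mandarin_middle in the frame of hopper between -0.04 and 0.04 m and z of mandarin_middle in the frame of hopper below 0.075 m and linear speed of mandarin below 0.03 m/s); the robot touches nothing.
It fails at once if the flap slams: closing faster than 3.6 rad/s (velocity of joint flap_turn below -3.6 rad/s).
It fails at once if the hand touches the flap (over 1 N) (contact force between any of the fingers, the arm and flap above 1 N).
It fails at once if the lever is gripped or lifted from below (over 1 N on its underside), or forced with over 35 N (contact force between any of the fingers, the arm and lever_c4 above 1 N or contact force between any of the fingers, the arm and lever above 35 N).
It fails at once if the hand touches the mandarin (over 0.5 N) or lifts it (contact force between any of the fingers, the arm and mandarin above 0.5 N or z of mandarin_middle in the frame of hopper above 0.15 m).
It fails at once if a bystander is moved more than 20 mm (distance of any of shot_glass, salt_shaker, spice_jar, tin, lemon from where it was at the start of the episode above 0.02 m).
It also fails if it takes over 45 s, if anything falls off the work surface, if the arm or the gripper's body presses on something with over 40 N, if the wrist force passes 120 N, or if a joint passes its speed limit or range.

## Working session

There is one attempt and no reset: what is moved stays moved. The work goes in short steps, Python scripts to look and compute and a tool call to move; the robot and the scene stay as the last step left them, time stands still between calls to the robot, and variables do not carry over. Pictures are saved under pics/ and viewed, at most 10 in all, crops included, and the job is handed in when it is done.

Besides the shell and the picture viewer there is one more tool, called after "Emit:" by a JSON object that holds its "name" and its "arguments", one argument or row to a line. jog_arm: Moves the arm, as the interface text tells. Its arguments: {"type":"object","properties":{"steps":{"type":"array"},"newtons":{"type":"number"}},"required":["steps"]}

```bash
mkdir -p pics; python3 - <<'E'
from station import ctrl
import cv2,numpy as np
o=ctrl.get_obs();print({k:np.round(v,3) for k,v in o.items()})
for n in("top","side"):
    p,d=ctrl.get_image(n);cv2.imwrite(f"pics/{n}0.png",p[:,:,::-1]);np.savez(f"{n}0.npz",p=p,d=d)
    i=ctrl.camera_info(n);print(n,{k:np.round(v,3).tolist() for k,v in i.items()})
E
```

```text
{'t': np.float64(0.0), 'q': array([ 1.188,  0.053,  1.614,  0.   ,  1.476, -0.119]), 'dq': array([ 0.001,  0.002,  0.001,  0.   , -0.001, -0.001]), 'effort': array([ 1.0000e-03, -3.9369e+01, -3.7017e+01, -0.0000e+00,  7.0000e-03,
       -0.0000e+00]), 'tool_pos': array([0.163, 0.603, 0.23 ]), 'tool_rot': array([-4.130e-01, -3.114e+00,  3.000e-03]), 'contact_force': array([ 0.904,  0.425, -1.057]), 'wrist_torque': array([-0.012, -0.01 ,  0.029]), 'grip_force': np.float64(0.0), 'opening': np.float64(0.085)}
top {'camera_matrix': [[350.85, 0.0, 251.984], [0.0, 350.85, 195.126], [0.0, 0.0, 1.0]], 'distortion': [0.032, 0.0, 0.0, 0.0, 0.0], 'R': [[-0.026, -1.0, -0.008], [-0.992, 0.027, -0.126], [0.126, 0.004, -0.992]], 't': [-0.285, 0.482, 0.897]}
side {'camera_matrix': [[453.198, 0.0, 256.464], [0.0, 453.198, 196.762], [0.0, 0.0, 1.0]], 'distortion': [-0.086, 0.0, 0.0, 0.0, 0.0], 'R': [[-0.995, -0.095, 0.006], [-0.045, 0.412, -0.91], [0.084, -0.906, -0.414]], 't': [0.445, 0.239, 1.025]}
```

View pics/top0.png

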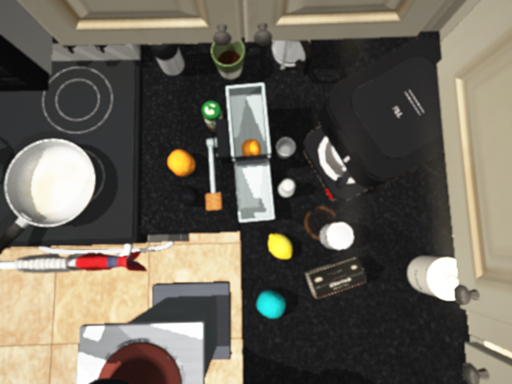

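View pics/side0.png

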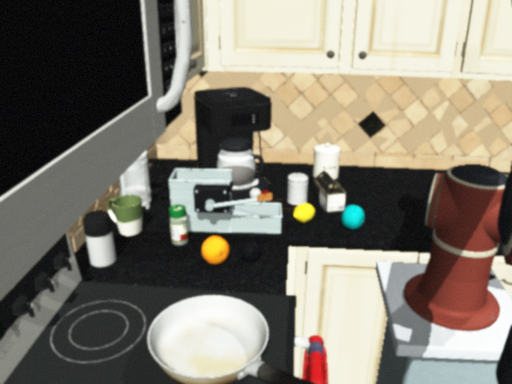

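The top view shows the hopper upper centre (box about 228–270, 83–157; tray down to row 222), with the lever pad at (213,201) and the small mandarin inside at (251,148). The bigger orange at (181,162) is the look-alike. Next I measure the hopper pose.

```bash
cat > h.py <<'E'
from station import ctrl
import cv2,numpy as np
def cloud(n,d):
    i=ctrl.camera_info(n);K=np.array(i["camera_matrix"],float);D=np.array(i["distortion"],float)
    v,u=np.mgrid[:384,:512]
    r=cv2.undistortPoints(np.stack([u,v],-1).reshape(-1,1,2).astype(float),K,D).reshape(384,512,2)
    c=np.dstack([r*d[...,None],d]);return (c-np.array(i["t"]))@np.array(i["R"])
E
python3 - <<'E'
from h import *
z=np.load("top0.npz");P=cloud("top",z["d"]);p=z["p"].astype(int)
w=np.zeros((384,512),bool);w[180:220,198:226]=1
m=w&(P[...,2]>.11)&(P[...,2]<.2)&(p[...,0]>p[...,2]+50)
print("pad",m.sum(),P[m].mean(0),np.median(P[m],0),cv2.minAreaRect(P[m][:,:2].astype(np.float32)))
# all hopper points above rim
w[:]=0;w[78:230,222:282]=1
m=w&(P[...,2]>.145)&(P[...,2]<.185); r=cv2.minAreaRect(P[m][:,:2].astype(np.float32));print("box",m.sum(),r)
w[:]=0;w[155:226,230:277]=1
m=w&(P[...,2]>.01)&(P[...,2]<.075)
m2=m&(P[...,2]>.05); print("tray rim",m2.sum(),cv2.minAreaRect(P[m2][:,:2].astype(np.float32)))
w[:]=0;w[140:190,203:220]=1
m=w&(P[...,2]>.1)&(P[...,2]<.16);print("arm",m.sum(),cv2.fitLine(P[m][:,:2].astype(np.float32),2,0,.01,.01).ravel())
print(P[148,251],P[162,181])
E
```

```text
pad 260 [ 0.44768203 -0.20756335  0.14741419] [ 0.44811566 -0.20795046  0.14754438] ((0.4482073187828064, -0.20725281536579132), (0.04037574306130409, 0.0355927050113678), 4.745095252990723)
box 893 ((0.6346365213394165, -0.2831774950027466), (0.1708383411169052, 0.11207961291074753), 2.48993182182312)
tray rim 460 ((0.49274545907974243, -0.3003174960613251), (0.17378082871437073, 0.08990122377872467), 3.6644153594970703)
arm 303 [ 0.99998486 -0.00549893  0.5500785  -0.20559603]
[ 0.57894704 -0.29838741  0.11624006] [ 0.55961109 -0.11836082  0.0693133 ]
```

```bash
python3 - <<'E'
from h import *
for n in("top","side"):
    P=cloud(n,np.load(n+"0.npz")["d"]).reshape(-1,3)
    for a in np.arange(-.0,.7,.1):
        print(n,round(a,1),[ (lambda s: round(float(s.max()),2) if len(s) else None)(P[(abs(P[:,0]-a)<.05)&(abs(P[:,1]-b)<.05)][:,2]) for b in (-.4,-.3,-.2,-.1,0,.1,.2,.3,.4,.5)])
E
```

```text
top -0.0 [0.01, 0.0, 0.0, 0.09, 0.11, 0.04, 0.0, -0.8, -0.8, -0.8]
top 0.1 [0.0, 0.0, 0.0, 0.04, 0.25, 0.03, 0.0, -0.79, -0.79, -0.8]
top 0.2 [0.1, 0.07, -0.01, 0.0, 0.0, -0.0, -0.01, -0.8, -0.8, -0.8]
top 0.3 [0.09, 0.05, -0.8, -0.8, -0.8, -0.06, -0.06, 0.06, -0.07, -0.59]
top 0.4 [0.05, 0.95, 0.15, 0.03, 0.01, 0.06, 0.06, 0.07, 0.01, -0.8]
top 0.5 [0.09, 0.17, 0.16, 0.07, 0.01, 0.06, 0.02, 0.06, 0.01, None]
top 0.6 [0.34, 0.48, 0.48, 0.07, 0.53, 0.47, 0.06, 0.06, 0.01, None]
side -0.0 [0.01, 0.01, 0.01, 0.31, 0.64, 0.32, 0.0, None, None, None]
side 0.1 [0.01, 0.01, 0.0, 0.02, 0.32, 0.04, 0.0, None, None, None]
side 0.2 [0.1, 0.07, None, None, None, None, None, None, None, 0.5]
side 0.3 [0.09, 0.05, None, None, None, -0.06, -0.06, 0.08, None, None]
side 0.4 [0.06, 0.07, 0.16, 0.03, 0.01, 0.06, 0.06, 0.08, None, None]
side 0.5 [0.33, 0.17, 0.16, 0.07, 0.01, 0.06, 0.63, 0.06, None, None]
side 0.6 [0.33, 0.48, 0.47, 0.07, 0.63, 0.63, 0.63, 0.63, 0.64, 0.64]
```

Emit:
{"name": "jog_arm", "arguments": {
  "steps": [
    {"delta_rot": [0, 0, 0], "linear": [0, -0.04, 0], "grip": 0},
    {"delta_rot": [0, 0, 0], "linear": [0, -0.04, 0], "grip": 0},
    {"delta_rot": [0, 0, 0], "linear": [0, -0.04, 0], "grip": 0},
    {"delta_rot": [0, 0, 0], "linear": [0, -0.04, 0], "grip": 0},
    {"delta_rot": [0, 0, 0], "linear": [0, -0.035, 0], "grip": 0},
    {"delta_rot": [0, 0, -8], "linear": [0, 0, 0], "grip": 0},
    {"delta_rot": [0, 0, -8], "linear": [0, 0, 0], "grip": 0}
  ]
}}

```text
t: 0.8
tool_pos: [0.1117, 0.4141, 0.2309]
tool_rot: [-0.033, 3.141, 0.001]
contact_force: [0.3, -0.1, -0.6]
opening: -0.0001
grip_force: 0.0
```

Emit:
{"name": "jog_arm", "arguments": {
  "steps": [
    {"delta_rot": [0, 0, 0], "linear": [-0.03, -0.032, 0], "grip": 0},
    {"delta_rot": [0, 0, 0], "linear": [-0.03, -0.032, 0], "grip": 0},
    {"delta_rot": [0, 0, 0], "linear": [-0.03, -0.032, 0], "grip": 0},
    {"delta_rot": [0, 0, 0], "linear": [-0.03, -0.032, 0], "grip": 0},
    {"delta_rot": [0, 0, 0], "linear": [-0.03, -0.032, 0], "grip": 0},
    {"delta_rot": [0, 0, 0], "linear": [-0.03, -0.032, 0], "grip": 0},
    {"delta_rot": [0, 0, 0], "linear": [-0.03, -0.032, 0], "grip": 0},
    {"delta_rot": [0, 0, 0], "linear": [-0.03, -0.032, 0], "grip": 0},
    {"delta_rot": [0, 0, 0], "linear": [-0.03, -0.032, 0], "grip": 0}
  ]
}}

```text
t: 1.7
tool_pos: [0.3873, 0.1296, 0.2311]
tool_rot: [-0.023, 3.141, 0.0]
contact_force: [-0.1, 0.3, -0.1]
opening: -0.0001
grip_force: 0.0
```

Emit:
{"name": "jog_arm", "arguments": {
  "steps": [
    {"delta_rot": [0, 0, 0], "linear": [-0.006, -0.0374, 0], "grip": 0},
    {"delta_rot": [0, 0, 0], "linear": [-0.006, -0.0374, 0], "grip": 0},
    {"delta_rot": [0, 0, 0], "linear": [-0.006, -0.0374, 0], "grip": 0},
    {"delta_rot": [0, 0, 0], "linear": [-0.006, -0.0374, 0], "grip": 0},
    {"delta_rot": [0, 0, 0], "linear": [-0.006, -0.0374, 0], "grip": 0},
    {"delta_rot": [0, 0, 0], "linear": [-0.006, -0.0374, 0], "grip": 0},
    {"delta_rot": [0, 0, 0], "linear": [-0.006, -0.0374, 0], "grip": 0},
    {"delta_rot": [0, 0, 0], "linear": [-0.006, -0.0374, 0], "grip": 0},
    {"delta_rot": [0, 0, 0], "linear": [-0.006, -0.0374, 0], "grip": 0},
    {"delta_rot": [0, 0, 0], "linear": [0, 0, 0.02], "grip": 0}
  ]
}}

```text
t: 2.7
tool_pos: [0.4472, -0.2089, 0.2137]
tool_rot: [-0.017, 3.137, -0.006]
contact_force: [0.7, 0.1, 0.0]
opening: 0.0002
grip_force: 0.0
```

Emit:
{"name": "jog_arm", "arguments": {
  "steps": [
    {"delta_rot": [0, 0, 0], "linear": [0, 0, 0.02], "grip": 0},
    {"delta_rot": [0, 0, 0], "linear": [0, 0, 0.02], "grip": 0},
    {"delta_rot": [0, 0, 0], "linear": [0, 0, 0.0], "grip": 0}
  ]
}}

```text
t: 3.0
tool_pos: [0.4436, -0.2032, 0.1674]
tool_rot: [0.024, -3.135, -0.006]
contact_force: [-0.3, -0.3, -0.0]
opening: 0.0001
grip_force: 0.0
```

```bash
python3 - <<'E'
from h import *
a=[]
for n,s in(("top",np.s_[130:230,150:283]),("side",np.s_[120:250,150:320])):
    p,d=ctrl.get_image(n);a.append(cv2.resize(p[s][:,:,::-1],(400,400)))
cv2.imwrite("pics/b.png",np.hstack(a));print(ctrl.get_obs()["tool_pos"])
E
```

```text
[ 0.44543561 -0.20421199  0.17106057]
```

View pics/b.png

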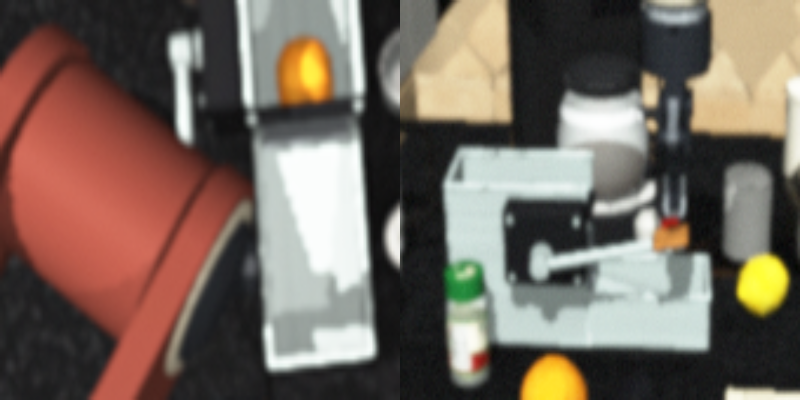

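Side view: the closed fingertips (670,222 in the crop) stand just over the pad (670,235). Pressing down now.

Emit:
{"name": "jog_arm", "arguments": {
  "steps": [
    {"delta_rot": [0, 0, 0], "linear": [0, 0, 0.01], "grip": 0},
    {"delta_rot": [0, 0, 0], "linear": [0, 0, 0.006], "grip": 0},
    {"delta_rot": [0, 0, 0], "linear": [0, 0, 0.006], "grip": 0},
    {"delta_rot": [0, 0, 0], "linear": [0, 0, 0.008], "grip": 0},
    {"delta_rot": [0, 0, 0], "linear": [0, 0, 0.008], "grip": 0},
    {"delta_rot": [0, 0, 0], "linear": [0, 0, 0.008], "grip": 0},
    {"delta_rot": [0, 0, 0], "linear": [0, 0, 0.008], "grip": 0},
    {"delta_rot": [0, 0, 0], "linear": [0, 0, 0.008], "grip": 0},
    {"delta_rot": [0, 0, 0], "linear": [0, 0, 0.008], "grip": 0},
    {"delta_rot": [0, 0, 0], "linear": [0, 0, 0], "grip": 0}
  ]
}}

```text
t: 4.1
tool_pos: [0.4457, -0.2042, 0.1001]
tool_rot: [-0.024, 3.141, 0.001]
contact_force: [-0.7, -0.4, -0.1]
opening: 0.0002
grip_force: 0.1
```

```bash
python3 - <<'E'
from h import *
a=[]
for n,s in(("top",np.s_[130:230,150:283]),("side",np.s_[150:250,170:303])):
    p,d=ctrl.get_image(n);a.append(cv2.resize(p[s][:,:,::-1],(400,300),interpolation=cv2.INTER_CUBIC))
cv2.imwrite("pics/c.png",np.hstack(a));o=ctrl.get_obs();print(o["tool_pos"],o["contact_force"],o["wrist_torque"])
E
```

```text
[ 0.44561292 -0.20398575  0.10052468] [ 0.11541488 -0.33038839 -0.28956286] [ 0.00717363 -0.03674193  0.01843919]
```

View pics/c.png

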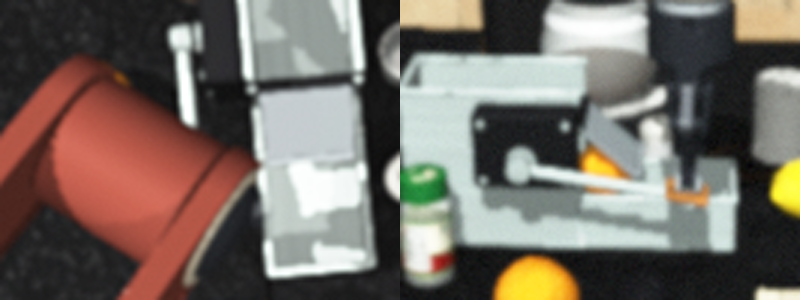

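The flap is half open, the lever is partly down under the fingertips, and the mandarin is moving under the flap (600,170). I continue gently.

Emit:
{"name": "jog_arm", "arguments": {
  "steps": [
    {"delta_rot": [0, 0, 0], "linear": [0, 0, 0.005], "grip": 0},
    {"delta_rot": [0, 0, 0], "linear": [0, 0, 0.005], "grip": 0},
    {"delta_rot": [0, 0, 0], "linear": [0, 0, 0.004], "grip": 0},
    {"delta_rot": [0, 0, 0], "linear": [0, 0, 0.002], "grip": 0},
    {"delta_rot": [0, 0, 0], "linear": [0, 0, 0.002], "grip": 0},
    {"delta_rot": [0, 0, 0], "linear": [0, 0, 0], "grip": 0},
    {"delta_rot": [0, 0, 0], "linear": [0, 0, 0], "grip": 0}
  ]
}}

```text
t: 4.9
tool_pos: [0.4477, -0.2045, 0.0852]
tool_rot: [-0.024, 3.137, -0.001]
contact_force: [0.6, 1.8, 7.6]
opening: -0.0001
grip_force: 3.4
```

```bash
cat > v.py <<'E'
from h import *
import sys
a=[]
for n,s in(("top",np.s_[130:230,150:283]),("side",np.s_[150:250,170:303])):
    p,d=ctrl.get_image(n);a.append(cv2.resize(p[s][:,:,::-1],(400,300),interpolation=cv2.INTER_CUBIC))
    P=cloud(n,d);q=p.astype(int)
    m=(q[...,0]>110)&(q[...,0]-q[...,2]>70)&(P[...,2]>.02)&(P[...,2]<.15)
    h=m&(P[...,1]<-.25)&(P[...,1]>-.345)&(P[...,0]>.39)&(P[...,0]<.75)&(q[...,0]-q[...,1]>30);print(n,"mand",h.sum(),P[h].mean(0) if h.any() else 0)
    g=m&(abs(P[...,1]+.205)<.03)&(abs(P[...,0]-.446)<.04);print("pad",g.sum(),np.median(P[g],0) if g.any() else 0)
    if n=="side":
        # lever arm: light pixels between hinge and pad -> slope
        g=(abs(P[...,1]+.203)<.014)&(P[...,0]>.47)&(P[...,0]<.57)&(P[...,2]>.06)&(P[...,2]<.17)&(q.min(-1)>100)
        L=P[g]; print("arm",len(L),np.polyfit(L[:,0],L[:,2],1) if len(L)>5 else 0)
cv2.imwrite(sys.argv[1],np.hstack(a));o=ctrl.get_obs();print(o["t"],o["tool_pos"],o["contact_force"],o["effort"])
E
python3 v.py pics/d.png
```

```text
top mand 289 [ 0.43626545 -0.30690048  0.06650544]
pad 0 0
side mand 94 [ 0.42499355 -0.29395922  0.06644353]
pad 62 [ 0.44434938 -0.19317319  0.08555972]
arm 148 [ 0.2808116 -0.0461079]
5.0 [ 0.44768542 -0.20452186  0.08517547] [1.48056231 2.10127791 7.40599162] [-1.35268472e+00 -2.41665566e+01 -2.97418696e+01 -7.35524353e-01
 -6.40384178e-02  1.63144333e-02]
```

View pics/d.png

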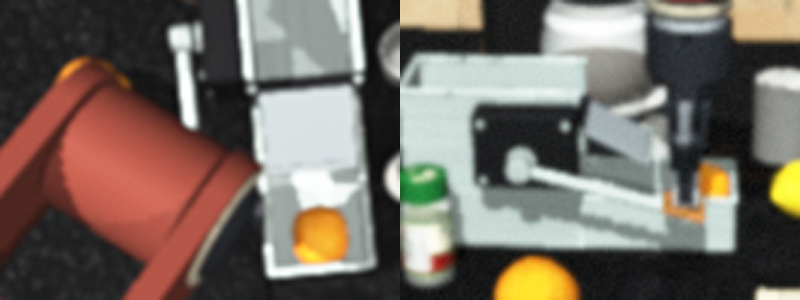

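The mandarin (320,235 in the crop) is in the tray. The lever slope is about 0.28, just short of fully down, so I press in small steps while watching the force.

Emit:
{"name": "jog_arm", "arguments": {
  "steps": [
    {"delta_rot": [0, 0, 0], "linear": [0, 0, 0.0015], "grip": 0},
    {"delta_rot": [0, 0, 0], "linear": [0, 0, 0.0015], "grip": 0},
    {"delta_rot": [0, 0, 0], "linear": [0, 0, 0], "grip": 0},
    {"delta_rot": [0, 0, 0], "linear": [0, 0, 0], "grip": 0}
  ]
}}

```text
t: 5.4
tool_pos: [0.4479, -0.2047, 0.0824]
tool_rot: [-0.024, 3.136, -0.001]
contact_force: [1.3, 1.9, 7.6]
opening: -0.0002
grip_force: 3.5
```

Emit:
{"name": "jog_arm", "arguments": {
  "steps": [
    {"delta_rot": [0, 0, 0], "linear": [0, 0, 0.0015], "grip": 0},
    {"delta_rot": [0, 0, 0], "linear": [0, 0, 0.0015], "grip": 0},
    {"delta_rot": [0, 0, 0], "linear": [0, 0, 0], "grip": 0},
    {"delta_rot": [0, 0, 0], "linear": [0, 0, 0], "grip": 0},
    {"delta_rot": [0, 0, 0], "linear": [0, 0, 0], "grip": 0}
  ]
}}

```text
t: 5.9
tool_pos: [0.4481, -0.2049, 0.0795]
tool_rot: [-0.024, 3.136, -0.002]
contact_force: [1.9, 1.2, 7.9]
opening: 0.0001
grip_force: 3.5
```

```bash
python3 v.py pics/e.png
```

```text
top mand 293 [ 0.43598675 -0.30686107  0.06688451]
pad 0 0
side mand 99 [ 0.42621927 -0.29335087  0.06679721]
pad 57 [ 0.4489855  -0.19327891  0.07987802]
arm 147 [ 0.33543752 -0.07732749]
6.0 [ 0.44804692 -0.20487056  0.07953569] [2.44601225 2.31492869 8.25834949] [-1.14388805e+00 -2.39759320e+01 -2.89084321e+01 -6.52499311e-01
  1.15226582e-01  1.22956853e-02]
```

Emit:
{"name": "jog_arm", "arguments": {
  "steps": [
    {"delta_rot": [0, 0, 0], "linear": [0, 0, 0.001], "grip": 0},
    {"delta_rot": [0, 0, 0], "linear": [0, 0, 0.001], "grip": 0},
    {"delta_rot": [0, 0, 0], "linear": [0, 0, 0], "grip": 0},
    {"delta_rot": [0, 0, 0], "linear": [0, 0, 0], "grip": 0}
  ]
}}

```text
t: 6.4
tool_pos: [0.4482, -0.205, 0.0777]
tool_rot: [-0.024, 3.136, -0.002]
contact_force: [1.7, 1.0, 8.0]
opening: -0.0001
grip_force: 3.6
```

Emit:
{"name": "jog_arm", "arguments": {
  "steps": [
    {"delta_rot": [0, 0, 0], "linear": [0, 0, 0.001], "grip": 0},
    {"delta_rot": [0, 0, 0], "linear": [0, 0, 0.0005], "grip": 0},
    {"delta_rot": [0, 0, 0], "linear": [0, 0, 0], "grip": 0},
    {"delta_rot": [0, 0, 0], "linear": [0, 0, 0], "grip": 0}
  ]
}}

```text
t: 6.8
tool_pos: [0.4483, -0.2051, 0.0763]
tool_rot: [-0.024, 3.135, -0.003]
contact_force: [2.1, 2.3, 8.5]
opening: -0.0003
grip_force: 3.6
```

Emit:
{"name": "jog_arm", "arguments": {
  "steps": [
    {"delta_rot": [0, 0, 0], "linear": [0, 0, 0.001], "grip": 0},
    {"delta_rot": [0, 0, 0], "linear": [0, 0, 0.0005], "grip": 0},
    {"delta_rot": [0, 0, 0], "linear": [0, 0, 0], "grip": 0},
    {"delta_rot": [0, 0, 0], "linear": [0, 0, 0], "grip": 0},
    {"delta_rot": [0, 0, 0], "linear": [0, 0, 0], "grip": 0}
  ]
}}

```text
t: 7.3
tool_pos: [0.4484, -0.2051, 0.0752]
tool_rot: [-0.024, 3.135, -0.003]
contact_force: [1.5, 1.9, 10.7]
opening: 0.0002
grip_force: 4.7
```

```bash
python3 v.py pics/f.png
```

```text
top mand 297 [ 0.43608692 -0.30705074  0.0664145 ]
pad 0 0
side mand 99 [ 0.4258866  -0.29282003  0.06649057]
pad 57 [ 0.4507676  -0.19303741  0.07452883]
arm 155 [ 0.36696771 -0.09594671]
7.4 [ 0.44843924 -0.2051188   0.07518233] [ 0.67948384  1.92668275 10.27208375] [-1.17577191e+00 -2.30166596e+01 -2.77932465e+01 -6.49318155e-01
 -2.69713229e-02  1.76293880e-02]
```

View pics/f.png

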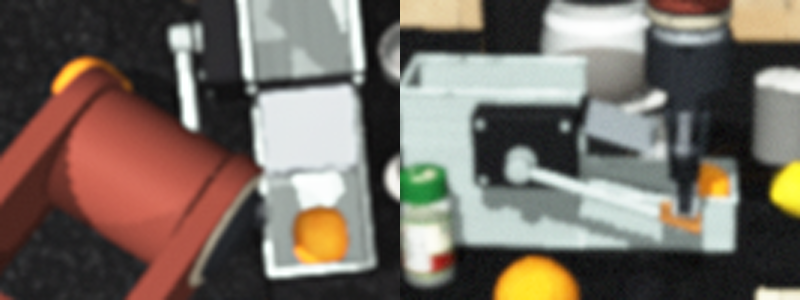

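The force rose to 10 N at the stop, so the lever is fully down. The mandarin lies in the tray about 190 mm ahead of the origin. Releasing slowly now.

Emit:
{"name": "jog_arm", "arguments": {
  "steps": [
    {"delta_rot": [0, 0, 0], "linear": [0, 0, -0.003], "grip": 0},
    {"delta_rot": [0, 0, 0], "linear": [0, 0, -0.004], "grip": 0},
    {"delta_rot": [0, 0, 0], "linear": [0, 0, -0.004], "grip": 0},
    {"delta_rot": [0, 0, 0], "linear": [0, 0, -0.004], "grip": 0},
    {"delta_rot": [0, 0, 0], "linear": [0, 0, -0.004], "grip": 0},
    {"delta_rot": [0, 0, 0], "linear": [0, 0, -0.004], "grip": 0},
    {"delta_rot": [0, 0, 0], "linear": [0, 0, -0.004], "grip": 0},
    {"delta_rot": [0, 0, 0], "linear": [0, 0, -0.004], "grip": 0},
    {"delta_rot": [0, 0, 0], "linear": [0, 0, -0.004], "grip": 0},
    {"delta_rot": [0, 0, 0], "linear": [0, 0, -0.004], "grip": 0}
  ]
}}

```text
t: 8.4
tool_pos: [0.4453, -0.2048, 0.1119]
tool_rot: [0.024, -3.14, 0.001]
contact_force: [-4.3, -0.7, 4.5]
opening: -0.0002
grip_force: 2.6
```

Emit:
{"name": "jog_arm", "arguments": {
  "steps": [
    {"delta_rot": [0, 0, 0], "linear": [0, 0, -0.004], "grip": 0},
    {"delta_rot": [0, 0, 0], "linear": [0, 0, -0.004], "grip": 0},
    {"delta_rot": [0, 0, 0], "linear": [0, 0, -0.004], "grip": 0},
    {"delta_rot": [0, 0, 0], "linear": [0, 0, -0.004], "grip": 0},
    {"delta_rot": [0, 0, 0], "linear": [0, 0, -0.004], "grip": 0},
    {"delta_rot": [0, 0, 0], "linear": [0, 0, -0.004], "grip": 0},
    {"delta_rot": [0, 0, 0], "linear": [0, 0, -0.003], "grip": 0},
    {"delta_rot": [0, 0, 0], "linear": [0, 0, -0.003], "grip": 0},
    {"delta_rot": [0, 0, 0], "linear": [0, 0, -0.003], "grip": 0},
    {"delta_rot": [0, 0, 0], "linear": [0, 0, -0.003], "grip": 0}
  ]
}}

```text
t: 9.4
tool_pos: [0.4456, -0.2041, 0.1472]
tool_rot: [0.024, -3.141, -0.001]
contact_force: [1.2, 0.5, 2.9]
opening: 0.0
grip_force: 1.1
```

Emit:
{"name": "jog_arm", "arguments": {
  "steps": [
    {"delta_rot": [0, 0, 0], "linear": [0, 0, -0.003], "grip": 0},
    {"delta_rot": [0, 0, 0], "linear": [0, 0, -0.003], "grip": 0},
    {"delta_rot": [0, 0, 0], "linear": [0, 0, -0.003], "grip": 0},
    {"delta_rot": [0, 0, 0], "linear": [0, 0, -0.003], "grip": 0},
    {"delta_rot": [0, 0, 0], "linear": [0, 0, -0.003], "grip": 0},
    {"delta_rot": [0, 0, 0], "linear": [0, 0, -0.004], "grip": 0},
    {"delta_rot": [0, 0, 0], "linear": [0, 0, -0.01], "grip": 0},
    {"delta_rot": [0, 0, 0], "linear": [0, 0, -0.02], "grip": 0},
    {"delta_rot": [0, 0, 0], "linear": [0, 0, -0.03], "grip": 0},
    {"delta_rot": [0, 0, 0], "linear": [0, 0, -0.03], "grip": 0}
  ]
}}

```text
t: 10.4
tool_pos: [0.4455, -0.2043, 0.2577]
tool_rot: [0.024, -3.141, -0.0]
contact_force: [0.7, 0.1, 0.8]
opening: 0.0
grip_force: 0.0
```

Emit:
{"name": "jog_arm", "arguments": {
  "steps": [
    {"delta_rot": [0, 0, 0], "linear": [0.03, 0, 0], "grip": 0},
    {"delta_rot": [0, 0, 0], "linear": [0.03, 0, 0], "grip": 0},
    {"delta_rot": [0, 0, 0], "linear": [0, 0, 0], "grip": 0},
    {"delta_rot": [0, 0, 0], "linear": [0, 0, 0], "grip": 0},
    {"delta_rot": [0, 0, 0], "linear": [0, 0, 0], "grip": 0}
  ]
}}

```text
t: 10.9
tool_pos: [0.3862, -0.2054, 0.2567]
tool_rot: [-0.025, 3.141, -0.0]
contact_force: [0.3, 0.5, 1.0]
opening: -0.0001
grip_force: 0.0
```

```bash
python3 v.py pics/g.png
```

```text
top mand 178 [ 0.43833391 -0.3075637   0.06261585]
pad 184 [ 0.45305382 -0.21021497  0.14665083]
side mand 158 [ 0.43545689 -0.29194954  0.06575484]
pad 47 [ 0.45419834 -0.19582833  0.14819345]
arm 147 [-0.16269604  0.21655673]
11.0 [ 0.38628654 -0.20530169  0.25636869] [-0.14804774 -1.48988644 -0.36997246] [-8.20382126e-02 -1.95710188e+01 -3.78720224e+01 -2.95695492e-03
  4.77153852e-03  1.42210982e-03]
```

View pics/g.png

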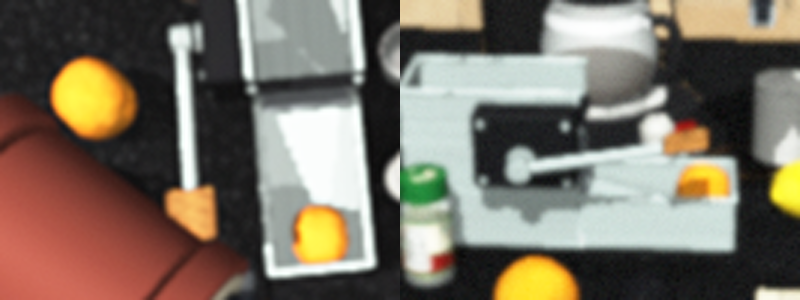

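The lever is up, the flap is shut, the mandarin is at rest in the tray at (320,235), and the hand is clear.

```bash
python3 -c "
from station import ctrl
print(ctrl.finish_job())"
```

```text
the job is handed in; nothing more can be done
None
```

I handed the job in at about 11 s: the mandarin is in the tray, the flap is shut after a slow release, the lever is up and the hand is clear, going by the last pictures and force readings (no verdict was returned).

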